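# Function-check a roller-lever limit switch both ways

### The arm

A 6-joint arm with a two-finger parallel gripper is mounted at the origin on a cart in front of the work surface, level with it; the furniture and walls round the work are solid. World frame = base frame: x ahead of the robot, y to its left, z up, the work surface at z = 0. Lengths are in m, angles in rad, forces in N, time in s.
With the tool pointing down it reaches from about 0.275 to 0.775 m from the base axis. Payload 14.6 kg.
Tool frame: the origin (TCP) lies midway between the tips of the shut fingers; the grasp point (between the pads) lies 19 mm behind it (env.grasp_offset is the distance from the TCP to the grasp point, in m); z points along the fingers, y is the direction in which the jaws open and shut (so a half turn about z gives the same grasp; the last joint's range is limited). The gripper opens to 85 mm and grips with 20 to 120 N. Pads are 22 mm wide; open, the fingers measure 114 mm over their backs; the gripper's body (76 mm by 85 mm) begins 54 mm behind the grasp point. The pads swing forward as they close: fully open they stand 13 mm farther back than shut.
Start: joints at [0.96, 0.263, -0.048, 1.259, 0, 1.415], TCP at [0.231, 0.471, 0.231] pointing down, gripper open.
Joint ranges: [-2.65, 2.65], [-0.89, 1.7], [-1.18, 1.37], [-2.13, 2.11], [-1.35, 1.29], [-3.14, 3.14]. Speed limits (rad/s): [1.89, 1.89, 2.57, 2.79, 3.14, 3.14].

### API

Orientations are given as a unit quaternion [w, x, y, z].
In Python, from station import get_state, read_camera, camera_model, env gives the robot as it stands.
- The arm moves only by the tool apply_moves, never from a script. Its argument "targets" is one flat list of numbers, 7 for each row, row after row: the shift along the world's x, y, z in m, then the turn, a rotation vector about the world's x, y, z in degrees, then the finger opening in m, from 0 to 0.0854. In form: [tx, ty, tz, rx, ry, rz, hand, tx, ty, tz, rx, ry, rz, hand, ...]. A call has 1 to 12 rows; each row is the pose to reach, as a shift and turn from the pose measured when the call began; what a row does not reach only later rows make up. A row lasts 1/8 s, in which the tool goes at most 62.5 mm and 10.7 degrees, less where a joint would pass 70% of its speed; a pose out of reach is approached as far as the arm can. A call with a gripper value outside its range is refused whole. The fingers move at their own pace and stop on an object; "squeeze" is the grip in N (left out, the last holds). Time passes only in rows, so rows that repeat a pose let the fingers close. It gives the time, the measured TCP pose, the force and the opening at its end, in the units of the state.
- get_state(): the state, without advancing time (a new reading comes with each control period).
- read_camera(name): name is "scene" or "top" or "wrist"; returns the picture (400x640x3 uint8, red, green, blue); there is no depth.
- camera_model(name): a dict with "camera_matrix" (3x3 intrinsics, pixels), "dist_coeffs" ([k1, k2, p1, p2, k3] as OpenCV has them; the pictures are not rectified), "rvec" (rotation vector, rad) and "tvec" (3), from world to camera coordinates, as OpenCV has them. Camera axes: x right, y down, z forward; pixel columns grow to the right and rows downward; lengths in m; the calibration is good to about 2 mm. A picture is of the moment at which its call begins: read the wrist's pose just before it. camera_model takes no time and is no camera call; for the wrist camera it gives the pose at the moment of the call.
- env.close_job(): hands the job in, once; it reports no verdict.
The state is a dict: "time": time; "joint_positions": joint angles; "joint_vel": joint speeds; "tau": joint torques, N m; "position": TCP position; "tool_rot": TCP orientation; "ft_force": force on the tool from outside, world axes, zero at the start; "wrist_torque": the same for the moment, N m; "opening": finger opening in m.
Only numpy, scipy, OpenCV 4.12 (cv2) and the standard library are available. Lean on these libraries where they do the work, as an engineer would, in place of code of your own. Each camera call takes 0.05 s, during which the arm holds its last target. There are 200 camera calls.

### The job

Function-check the roller-lever limit switch on the bench: push its roller arm over to the left (as seen from the robot) until the switch trips, keep it there for about a second, then push it over to the right until it trips and keep it there for about a second. Finally let go and leave the arm standing upright on its own spring. Push gently, and do not trip the whisker-rod switch that stands near it.

Things in the scene. Friction and masses are not known exactly. Their poses are not given: they have to be found in the camera images.
- roller_switch: roller-lever limit switch, fixed to the bench: plain metal housing 46 wide, 42 deep, top at 118 mm height, on an 80 x 76 x 10 mm foot plate. Origin: centre of the plate's underside; x to the switch's back, y to its left as the robot sees it, z up; its front (-x) faces the robot within 25 degrees. A flat upright 14 mm wide arm stands before the housing and swings to its left and right.
- roller (a point): centre of the white nylon roller at the arm's top: 28 mm diameter (in the swing plane), 12 mm wide, 72 mm from the hub's axis, which runs along the switch's x at 104 mm height. At rest it is 176 mm above the bench and 38.5 mm in front of the switch's origin, with free space on both sides and above. It moves with the arm.
- roller_arm (a joint): angle of the roller arm, rad: 0 upright (rest), positive leaning to the switch's left (+y), negative to its right. Trips either way at 0.50 (29 degrees: roller 35 mm sideways, 9 mm lower); hard stops at 1.0 either way (57 degrees, roller 61 mm sideways). A spring of 0.35 N m/rad returns it to 0: about 2.5 N sideways at the roller trips it.
- whisker_switch: the other limit switch, fixed to the bench: same housing and frame, but with a thin 6 mm steel rod (no roller) standing up to 228 mm height in place of the arm, 30 mm in front of its origin. Not to be tripped. The two switches may stand in either place, about 0.2 m apart.
- whisker_arm (a joint): angle of the whisker rod, rad: 0 upright, positive leaning to its left; sprung to 0; it trips at 0.50 to either side.
Not all that is in view belongs to the job. What is shaped like the roller_switch but blue or red is not meant.

How it is judged:
On the way, in this order (a step that is already met when the one before it is completed fails the run):
1. the roller arm is pushed over to the left past its trip point and kept there (value of joint roller_arm above 0.5 rad), for 0.4 s.
2. the roller arm is pushed over to the right past its trip point and kept there (value of joint roller_arm below -0.5 rad), for 0.4 s.
At the end, for the whole second after the job is handed in: The roller arm has been tripped to the left and then to the right (at least 0.50 rad, kept 0.4 s each) and stands upright again within 0.1 rad; the whisker rod stands upright within 0.1 rad (value of joint roller_arm between -0.1 and 0.1 rad and value of joint whisker_arm between -0.1 and 0.1 rad); the robot touches nothing.
It fails at once if the whisker switch is tripped (value of joint whisker_arm above 0.5 rad or value of joint whisker_arm below -0.5 rad).
It fails at once if the roller switch is pushed with more than 30 N (contact force between any of the arm, the fingers and roller_switch above 30 N).
It also fails if it takes over 35 s, if anything falls off the work surface, if the arm or the gripper's body presses on something with over 40 N, if the wrist force passes 120 N, or if a joint passes its speed limit or range.

## Working session

There is one attempt and no reset: what is moved stays moved. The work goes in short steps, Python scripts to look and compute and a tool call to move; the robot and the scene stay as the last step left them, time stands still between calls to the robot, and variables do not carry over. Pictures are saved under pics/ and viewed, about 8 in all and at most 12, crops included, and the job is handed in when it is done.

Besides the shell and the picture viewer there is one more tool, called as name(argument=value, ...) on one line, values as JSON. apply_moves: Moves the arm, as the interface text tells. Its arguments: {"type":"object","properties":{"targets":{"type":"array"},"squeeze":{"type":"number"}},"required":["targets"]}

```bash
mkdir -p pics; python3 - <<'E'
from station import *
import cv2
for n in("scene","top"):
    cv2.imwrite(f"pics/{n}0.png",read_camera(n)[:,:,::-1]); m=camera_model(n); print(n,m)
s=get_state();print(s["time"],s["position"],s["tool_rot"])
E
```

```text
scene {'camera_matrix': array([[381.8715112 ,   0.        , 315.87337384],
       [  0.        , 381.8715112 , 203.79235772],
       [  0.        ,   0.        ,   1.        ]]), 'dist_coeffs': array([0.00829741, 0.        , 0.        , 0.        , 0.        ]), 'rvec': array([ 0.70445135, -2.55826871,  1.21620916]), 'tvec': array([0.27721375, 0.48197105, 0.44824922])}
top {'camera_matrix': array([[442.81439605,   0.        , 319.58145058],
       [  0.        , 442.81439605, 199.07559091],
       [  0.        ,   0.        ,   1.        ]]), 'dist_coeffs': array([-0.05276043,  0.        ,  0.        ,  0.        ,  0.        ]), 'rvec': array([ 2.17679654, -2.16584933,  0.12535381]), 'tvec': array([-0.382529  ,  0.57098616,  1.11248147])}
0.1 [0.23096353 0.47119261 0.23090009] [-1.66547976e-04  2.25921035e-01  9.74145514e-01 -4.18112782e-04]
```

View pics/scene0.png

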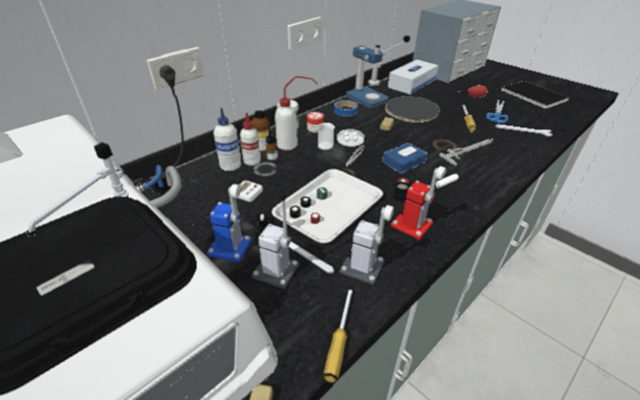

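View pics/top0.png

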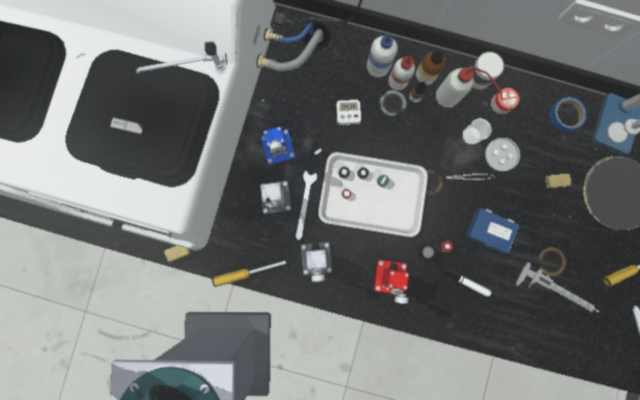

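Candidates: grey switch with white roller (scene 365,250 / top 316,260), grey one with whisker rod (scene 275,255 / top 275,197), blue lookalike (scene 229,230 / top 277,145), and red lookalike (scene 414,210 / top 392,277). By its description I choose the grey one with the white roller, and check it in a close crop.

```bash
python3 - <<'E'
import cv2,numpy as np
a=cv2.imread("pics/scene0.png")[185:300,225:425]; b=cv2.imread("pics/top0.png")[170:300,240:440]
a=cv2.resize(a,None,fx=4,fy=4,interpolation=cv2.INTER_CUBIC)[:, :]; b=cv2.resize(b,None,fx=4,fy=4,interpolation=cv2.INTER_CUBIC)
cv2.imwrite("pics/cs.png",a); cv2.imwrite("pics/ct.png",b)
E
```

```text
(no output)
```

View pics/cs.png

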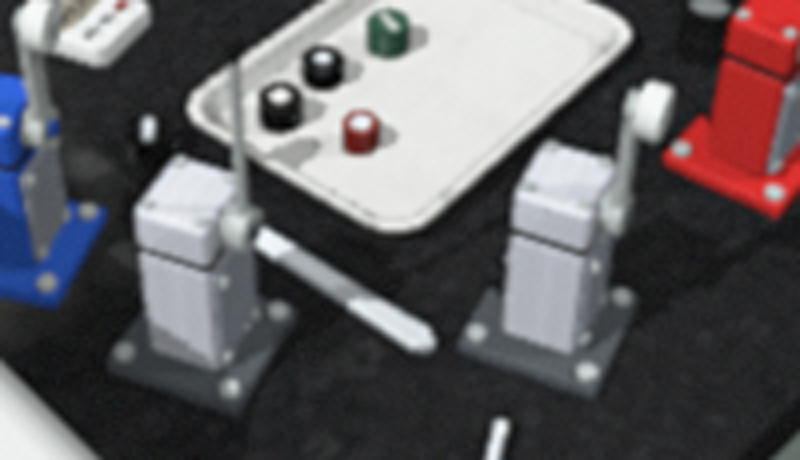

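View pics/ct.png

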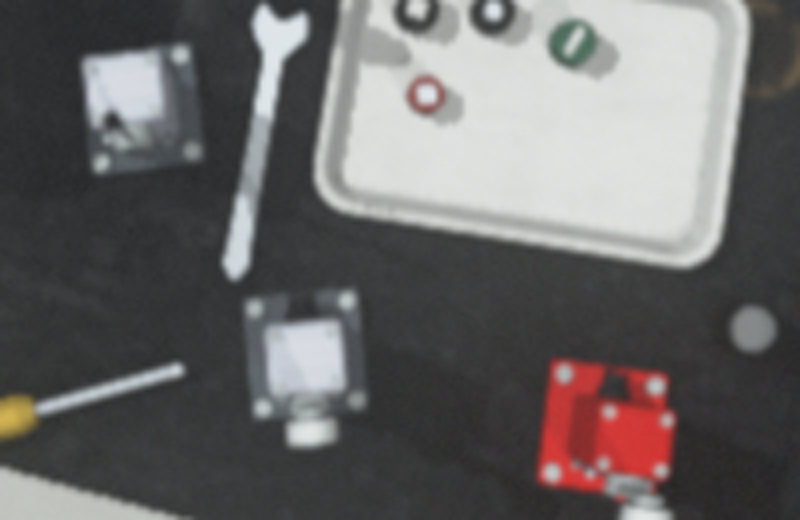

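The crops confirm the choice. The roller switch is grey with a white roller (scene crop 655,111; top crop 312,431), and its plate bolts are at top crop (254,307), (348,300), (357,400), (263,408). The whisker's bolts are at (92,55), (181,53), (193,151), (100,163).

```bash
cat > h.py <<'E'
from station import *
import cv2,numpy as np
def ray(n,px):
    m=camera_model(n);R=cv2.Rodrigues(np.array(m["rvec"]))[0];t=np.array(m["tvec"]).ravel()
    u=cv2.undistortPoints(np.array([[px]],float),m["camera_matrix"],m["dist_coeffs"]).ravel()
    d=R.T@np.r_[u,1]; return -R.T@t,d/np.linalg.norm(d)
def plane(n,px,z):
    c,d=ray(n,px);return c+d*(z-c[2])/d[2]
def tri(a,b):
    (c1,d1),(c2,d2)=a,b
    k=np.linalg.lstsq(np.c_[d1,-d2],c2-c1,rcond=None)[0]
    p,q=c1+k[0]*d1,c2+k[1]*d2; return (p+q)/2,np.linalg.norm(p-q)
E
python3 - <<'E'
from h import *
T=lambda x,y:(240+(x-1.5)/4,170+(y-1.5)/4)
S=lambda x,y:(225+(x-1.5)/4,185+(y-1.5)/4)
for n,b in(("roller",[(254,307),(348,300),(357,400),(263,408)]),("whisk",[(92,55),(181,53),(193,151),(100,163)])):
    P=np.array([plane("top",T(*p),.012) for p in b])
    x=(P[0]+P[1]-P[2]-P[3])[:2]; y=(P[0]+P[3]-P[1]-P[2])[:2]
    c=P.mean(0); print(n,c,"yaw",np.degrees([np.arctan2(x[1],x[0]),np.arctan2(-y[0],y[1])]),np.linalg.norm(x)/2,np.linalg.norm(y)/2)
print(tri(ray("top",T(312,431)),ray("scene",S(655,111))))
print(plane("top",T(312,431),.18))
print("red roller",plane("top",T(640,508),.18))
s=get_state();R=cv2.Rodrigues
from scipy.spatial.transform import Rotation as Ro
q=s["tool_rot"];print(Ro.from_quat(np.r_[q[1:],q[0]]).as_matrix().round(3))
E
```

```text
roller [ 0.42107645 -0.37123353  0.012     ] yaw [5.45313826 4.78262112] 0.06507045166226161 0.061197086828638225
whisk [ 0.58264365 -0.26246325  0.012     ] yaw [6.38678151 4.72764894] 0.0685794176324408 0.060008145569418254
(array([ 0.38289276, -0.37476917,  0.17755569]), np.float64(1.949303510581253e-05))
[ 0.38305322 -0.37475886  0.18      ]
red roller [ 0.34129501 -0.55622964  0.18      ]
[[-0.898  0.44  -0.001]
 [ 0.44   0.898 -0.001]
 [ 0.    -0.001 -1.   ]]
```

Roller is at (0.383, -0.375, 0.177) with yaw about 5°, and both methods agree. Next I raise the tool, shut the fingers and swing over.

apply_moves(targets=[0.0,0,0.06,0,0,0,0,0.02,-0.03,0.12,0,0,-5,0,0.05,-0.09,0.14,0,0,-10,0,0.08,-0.15,0.14,0,0,-16,0,0.1,-0.21,0.14,0,0,-22,0,0.1,-0.27,0.14,0,0,-28,0,0.1,-0.33,0.14,0,0,-34,0,0.1,-0.39,0.14,0,0,-40,0,0.1,-0.45,0.14,0,0,-46,0,0.1,-0.51,0.14,0,0,-52,0,0.1,-0.57,0.14,0,0,-59,0,0.1,-0.6,0.14,0,0,-59,0], squeeze=30)

```text
time: 1.6
position: [0.3304, -0.1306, 0.3709]
tool_rot: [-0.0, 0.677, 0.736, -0.0]
ft_force: [1.5, -0.2, 0.0]
opening: -0.0002
```

apply_moves(targets=[0.02,-0.06,0,0,0,0,0,0.04,-0.12,0,0,0,0,0,0.058,-0.18,0,0,0,0,0,0.058,-0.24,0,0,0,0,0,0.058,-0.3,0,0,0,0,0,0.058,-0.314,-0.04,0,0,0,0,0.058,-0.314,-0.09,0,0,0,0,0.058,-0.314,-0.14,0,0,0,0,0.058,-0.314,-0.18,0,0,0,0,0.058,-0.314,-0.21,0,0,0,0,0.058,-0.314,-0.219,0,0,0,0,0.058,-0.314,-0.219,0,0,0,0])

```text
time: 3.1
position: [0.3884, -0.4447, 0.1521]
tool_rot: [-0.0, 0.677, 0.736, -0.0]
ft_force: [-0.5, 0.2, 1.0]
opening: 0.0
```

```bash
python3 - <<'E'
from h import *
a=read_camera("scene")[150:300,300:500,::-1];b=read_camera("wrist")[:,:,::-1]
a=cv2.resize(a,None,fx=2.66,fy=2.66);b=cv2.resize(b,(640,400))[:, :]
c=np.zeros((400,800,3),np.uint8);c[:399,:532][:a.shape[0],:a.shape[1]]=a[:399,:532]
cv2.imwrite("pics/p1.png",c);print(get_state()["position"],get_state()["ft_force"])
E
```

```text
[ 0.38872566 -0.44517071  0.15305348] [ 0.29193848 -0.13199897  0.26639086]
```

View pics/p1.png

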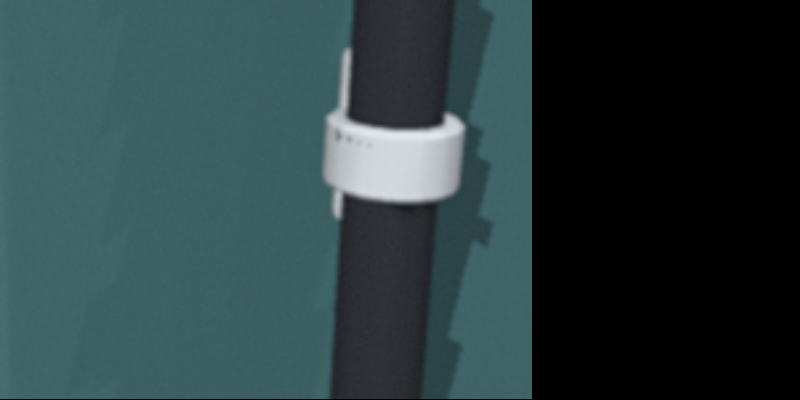

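The arm blocks the scene view, so I push by the measured geometry and check with the force and wrist camera.

apply_moves(targets=[-0.003,0.03,0,0,0,0,0,-0.004,0.045,0,0,0,0,0,-0.005,0.055,0,0,0,0,0,-0.006,0.065,0,0,0,0,0,-0.006,0.074,0,0,0,0,0,-0.007,0.082,0,0,0,0,0,-0.008,0.089,0,0,0,0,0,-0.008,0.089,0,0,0,0,0,-0.008,0.089,0,0,0,0,0,-0.008,0.089,0,0,0,0,0])

```text
time: 4.45
position: [0.3808, -0.3563, 0.1532]
tool_rot: [0.001, 0.677, 0.736, -0.0]
ft_force: [0.6, -2.5, 1.9]
opening: -0.0002
```

```bash
python3 - <<'E'
from h import *
s=get_state();print(s["time"],s["position"],s["ft_force"],s["wrist_torque"])
b=read_camera("wrist")[:,:,::-1];t=read_camera("top")[200:320,240:400,::-1]
c=np.zeros((400,800,3),np.uint8);c[:250,:400]=cv2.resize(b,(400,250));c[:300,400:]=cv2.resize(t,(400,300),interpolation=cv2.INTER_CUBIC)
cv2.imwrite("pics/p2.png",c)
E
```

```text
4.45 [ 0.38078227 -0.35633392  0.15318493] [ 0.56920266 -2.53393178  1.89878634] [-0.57897684 -0.01408612  0.06870536]
```

View pics/p2.png

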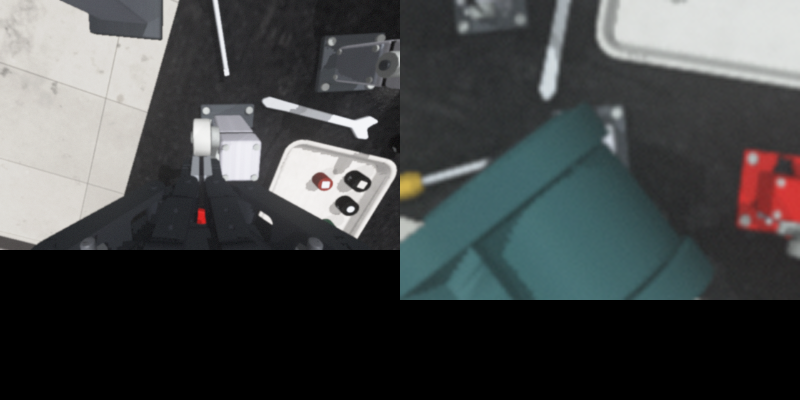

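The wrist view (image up = left) shows the roller at (203,138) pushed left by the finger. Estimating the angle.

```bash
python3 - <<'E'
from h import *
b=read_camera("wrist")
h=cv2.cvtColor(b,cv2.COLOR_RGB2HSV)
c=b[170:310,260:440,::-1];cv2.imwrite("pics/p3.png",cv2.resize(c,None,fx=4,fy=4,interpolation=cv2.INTER_CUBIC))
s=get_state();print(s["ft_force"])
a=np.radians(5.1);n=np.array([np.cos(a),np.sin(a),0]);y=np.array([-n[1],n[0],0]);O=np.array([.421,-.3715,0])
hub=O-.0385*n+[0,0,.104]
for th in np.arange(.3,1,.1):
    p=hub+.072*(np.sin(th)*y+[0,0,np.cos(th)]);m=camera_model("wrist")
    uv=cv2.projectPoints(p[None],m["rvec"],m["tvec"],m["camera_matrix"],m["dist_coeffs"])[0].ravel()
    print(round(th,1),uv.round(1),((uv-[260,170])*4).round())
E
```

```text
[ 0.40889178 -3.73266867  0.9344183 ]
0.3 [323.5 276.3] [254. 425.]
0.4 [323.5 260. ] [254. 360.]
0.5 [323.4 243.8] [253. 295.]
0.6 [323.3 228. ] [253. 232.]
0.7 [323.2 212.9] [253. 172.]
0.8 [323.1 199. ] [252. 116.]
0.9 [323.  186.4] [252.  66.]
```

View pics/p3.png

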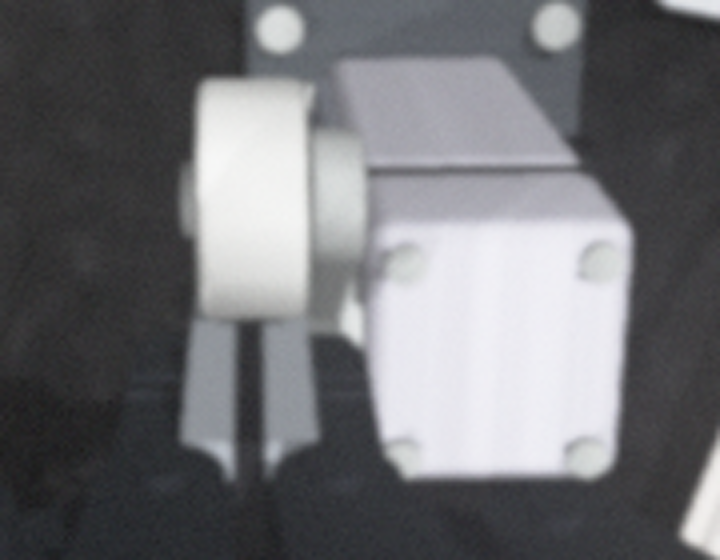

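The roller's centre at crop (253,198) gives about 0.66 rad, so it is tripped. I hold on, then ease back, rise, and cross over to the left side.

apply_moves(targets=[0,0,0,0,0,0,0,0,0,0,0,0,0,0,0,0,0,0,0,0,0,0,0,0,0,0,0,0,0,0,0,0,0,0,0,0,0,0,0,0,0,0,0.001,-0.012,0,0,0,0,0,0.002,-0.024,0,0,0,0,0,0.003,-0.036,0,0,0,0,0,0.005,-0.05,0,0,0,0,0,0.006,-0.07,0,0,0,0,0,0.007,-0.08,0,0,0,0,0])

```text
time: 6.1
position: [0.3877, -0.4374, 0.1528]
tool_rot: [0.0, 0.677, 0.736, -0.0]
ft_force: [0.0, 0.2, 0.2]
opening: 0.0001
```

apply_moves(targets=[0,0,0.06,0,0,0,0,0,0,0.11,0,0,0,0,-0.003,0.03,0.11,0,0,0,0,-0.007,0.08,0.11,0,0,0,0,-0.011,0.13,0.11,0,0,0,0,-0.011,0.13,0.11,0,0,0,0,-0.011,0.13,0.06,0,0,0,0,-0.011,0.13,0.01,0,0,0,0,-0.011,0.13,0,0,0,0,0,-0.011,0.13,0,0,0,0,0])

```text
time: 7.35
position: [0.377, -0.308, 0.1534]
tool_rot: [0.0, 0.678, 0.735, -0.0]
ft_force: [-0.0, -0.2, -0.5]
opening: 0.0001
```

```bash
python3 - <<'E'
from h import *
s=get_state();p=s["position"]
a=np.radians(5.1);y=np.array([-np.sin(a),np.cos(a)]);d=p[:2]-np.array([.3826,-.375]);print(s["time"],p,s["ft_force"],"s",d@y,"x",d@[y[1],-y[0]])
E
```

```text
7.35 [ 0.37695776 -0.30800497  0.15344295] [-0.02753868 -0.17553172 -0.51109642] s 0.06723136346803131 x 0.000335576433505754
```

apply_moves(targets=[0.002,-0.027,0,0,0,0,0,0.004,-0.042,0,0,0,0,0,0.005,-0.053,0,0,0,0,0,0.005,-0.063,0,0,0,0,0,0.006,-0.072,0,0,0,0,0,0.007,-0.08,0,0,0,0,0,0.008,-0.086,0,0,0,0,0,0.008,-0.086,0,0,0,0,0,0.008,-0.086,0,0,0,0,0,0.008,-0.086,0,0,0,0,0])

```text
time: 8.6
position: [0.3848, -0.3935, 0.1533]
tool_rot: [-0.0, 0.677, 0.736, -0.0]
ft_force: [-1.7, 4.4, -3.5]
opening: -0.0001
```

```bash
python3 - <<'E'
from h import *
s=get_state();print(s["time"],s["position"],s["ft_force"])
b=read_camera("wrist");cv2.imwrite("pics/p4.png",b[:,:,::-1])
a=np.radians(5.1);n=np.array([np.cos(a),np.sin(a),0]);y=np.array([-n[1],n[0],0]);O=np.array([.421,-.3715,0])
hub=O-.0385*n+[0,0,.104]
for th in -np.arange(.3,1,.1):
    p=hub+.072*(np.sin(th)*y+[0,0,np.cos(th)]);m=camera_model("wrist")
    print(round(th,1),cv2.projectPoints(p[None],m["rvec"],m["tvec"],m["camera_matrix"],m["dist_coeffs"])[0].ravel().round(1))
E
```

```text
8.6 [ 0.38475425 -0.39346461  0.15334502] [-1.71610625  4.43553469 -3.47111385]
-0.3 [322.1 286.1]
-0.4 [322.2 295.8]
-0.5 [322.3 303.7]
-0.6 [322.3 309.6]
-0.7 [322.4 313.7]
-0.8 [322.4 316.2]
-0.9 [322.5 317.1]
```

View pics/p4.png

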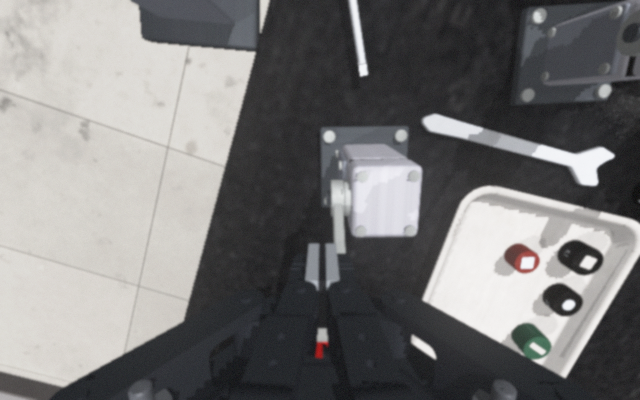

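The arm leans right, from the hub (340,195) down behind the fingers, and the 4.4 N of force is above the trip force. I add 3 mm for margin, hold, then release.

apply_moves(targets=[0,-0.003,0,0,0,0,0,0,-0.003,0,0,0,0,0,0,-0.003,0,0,0,0,0,0,-0.003,0,0,0,0,0,0,-0.003,0,0,0,0,0,0,-0.003,0,0,0,0,0,0,-0.003,0,0,0,0,0,-0.001,0.012,0,0,0,0,0,-0.002,0.024,0,0,0,0,0,-0.003,0.036,0,0,0,0,0,-0.005,0.055,0,0,0,0,0,-0.007,0.08,0,0,0,0,0])

```text
time: 10.15
position: [0.3776, -0.3124, 0.1534]
tool_rot: [0.0, 0.678, 0.735, -0.0]
ft_force: [-0.4, 0.4, -0.8]
opening: -0.0001
```

apply_moves(targets=[0,0,0.05,0,0,0,0,0,0,0.11,0,0,0,0,0,0,0.17,0,0,0,0,-0.03,0.05,0.2,0,0,0,0,-0.05,0.11,0.2,0,0,0,0,-0.05,0.17,0.2,0,0,0,0,-0.05,0.23,0.2,0,0,0,0,-0.05,0.23,0.2,0,0,0,0,-0.05,0.23,0.2,0,0,0,0])

```text
time: 11.28
position: [0.3275, -0.0821, 0.3534]
tool_rot: [0.001, 0.677, 0.736, -0.0]
ft_force: [-0.1, -0.1, -0.5]
opening: -0.0001
```

```bash
python3 - <<'E'
from h import *
s=get_state();print(s["time"],s["position"],s["ft_force"])
a=read_camera("scene")[185:300,225:425,::-1];b=read_camera("top")[170:300,240:440,::-1]
c=np.zeros((600,720,3),np.uint8);c[:276,:480]=cv2.resize(a,(480,276));c[280:592,:480]=cv2.resize(b,(480,312))
cv2.imwrite("pics/p5.png",c)
E
```

```text
11.275 [ 0.32745907 -0.0820533   0.35340988] [-0.11428002 -0.11940581 -0.51096396]
```

View pics/p5.png

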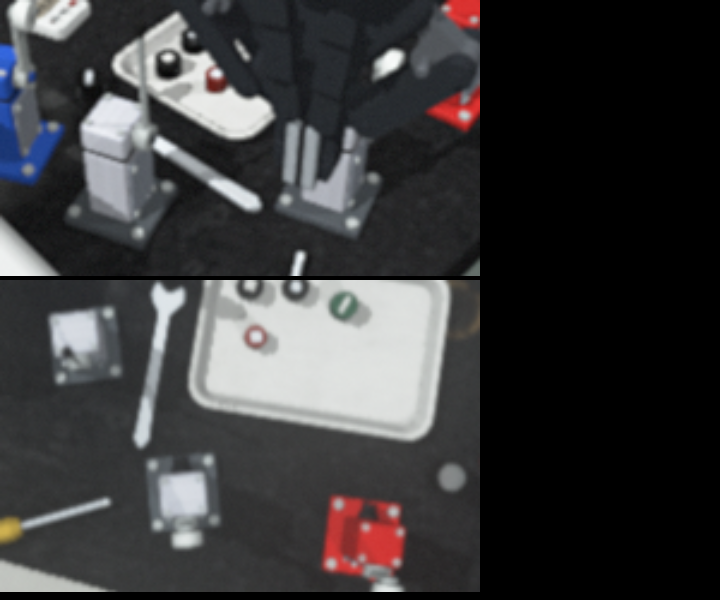

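The roller is back at its rest pixel (top crop 187,259, the same as the first picture's 312,431), the whisker is upright, and the gripper is well clear. I'm handing in.

```bash
python3 -c "
from station import env
print(env.close_job())"
```

```text
the job is handed in; nothing more can be done
None
```

I pushed the roller arm left and then right with shut fingers, let it go, and handed the job in at about 11.4 s of the 35 s allowed. No verdict is reported, so what follows comes from my own checks.

- **Left:** the wrist picture put the arm at about 0.66 rad, past the 0.50 trip point, with about 2.5–3.7 N sideways. It was held for about 1.2 s.
- **Right:** the finger position mirrored the left push and went 3 mm further, with 4.4 N sideways before the last 3 mm, held for about 1.2 s. The fingers hid the roller here, so this angle (about -0.7 rad) follows from symmetry and force and was not seen directly.
- **At the end:** the roller is back at its rest pixel in the top view and the whisker rod stands upright. The wrist force is near zero, with the tool about 0.3 m from the roller. In the scene view the arm still hid the roller, so the upright check rests on the top view alone.

No check disagreed with another.

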